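# Slide the garden caddy onto the swing-out hook to drip dry

### The job

Swing the folded steel hook arm on the crate's post all the way out, to its stop, so that it points across the crate towards the robot. Then slide the metal caddy along the crate top so that its handle rides up the sloping arm and drops into the notch; do not carry it: keep its base less than 30 mm above the boards all the way. Leave the caddy hanging level, its swinging died down, by its handle, base clear of the boards, hook still straight out, and everything else where it was.

Things in the scene. Friction and masses are not known exactly. Their poses are not given: they have to be found in the camera images.
- crate: Upturned slatted wooden crate used as a shelf, 380 (x) by 460 (y) by 100 mm high, fixed. Origin under its centre at table height; its top is 100 mm above that. x points from the robot's side to the back, where a steel post (radius 8 mm, up to 155 mm above the boards) stands at crate x = +165 mm, y = 0.
- hook (a joint): Angle (rad) of the hook arm about its upright pivot. 0 = straight out against its stop, pointing to the crate's -x; positive = folded aside towards the crate's +y: the arm points along (-cos, +sin) of the angle in the crate's x, y. Starts at 0.55 to 1.0. Stays where left; moves with under 1 N at 140 mm from the pivot.
- hook_pivot (a point): Pivot of the hook arm, 145 mm above the boards; x points from tip to pivot, turning with the arm. The arm is smooth 8 mm round steel bar (slippery, friction about 0.2), total 205 mm long. Its centreline's height above the boards by distance out: 145 mm (0 to 85 out), notch floor 126 (95 to 107 out), crest 134 (117 out), then a straight ramp down to 112 (197 out).
- hook_seat (a point): Where the centre of the caddy's handle bar lies once in the notch: 101 mm from the pivot, 134 mm above the boards. Turns with the arm (x from tip to pivot, y sideways). The caddy's base rises 17 mm on its way over the crest and hangs 9 mm above the boards; its swing dies away in about 3 s.
- hook_tip (a point): Free end of the hook arm, 205 mm from the pivot, 108 mm above the boards; when the arm is straight out its top is 9 mm below the underside of the handle bar of the standing caddy, which first meets the ramp about 180 mm from the pivot.
- caddy: Open plain metal caddy, 150 (x) by 84 (y) by 55 mm high, 3 mm walls, empty, about 0.3 kg, loose on the crate. Origin under its centre. Fixed steel handle across its middle (x = 0): two upright legs of 8 mm round bar at y = +-37 mm and a level bar along y joining them, centreline 125 mm above the base.
- caddy_bar (a point): Middle of the handle bar (centreline); axes as the caddy's. Starts 15 to 45 mm short of the straightened hook's tip, up to 20 mm to either side, turned up to 0.25 rad; 66 mm clear between the handle's legs.
- dispenser: Stainless soap pump dispenser, 66 mm across, 165 mm tall, on the crate's back right corner (crate -y). Origin under its centre. Leave alone.
- jar: Glass jar, 72 mm across, 100 mm tall, on the crate's right side (-y). Origin under its centre. Leave alone.
- funnel: Green plastic funnel standing mouth down, 96 mm across, 90 mm tall, on the crate's front left corner (+y). Origin under its centre. Leave alone.
- pliers: Steel pliers with black grips lying flat, about 150 mm long, 13 mm high, on the crate's left side (+y), partly below the folded arm. Origin under the middle. Leave alone.
- pot: Small terracotta pot, 74 mm across, 68 mm tall, on the crate's right side between jar and dispenser. Origin under its centre. Leave alone.
Things that resemble listed ones, but are neither listed nor needed, are in the scene too. What is shaped like the caddy but blue or yellow is not meant.

How it is judged:
On the way:
1. the hook arm is swung straight out to its stop (within 0.1 rad) while the caddy still stands on the boards (value of joint hook below 0.1 rad and height (world z) of caddy below 0.104 m), for 0.2 s.
At the end, for the whole second after the job is handed in: The hook arm points straight out (within 0.15 rad of its stop) and the caddy hangs from it by its handle bar: bar in the notch (within 12 mm along the arm, 28 mm sideways), base 5 to 19 mm above the boards, level within 0.15 rad, all but still (under 0.05 m/s) (value of joint hook below 0.15 rad and x of caddy_bar in the frame of hook_seat between -0.012 and 0.012 m and y of caddy_bar in the frame of hook_seat between -0.028 and 0.028 m and height (world z) of caddy between 0.105 and 0.119 m and angle between caddy's own z axis and vertical below 0.15 rad and linear speed of caddy below 0.05 m/s); the robot touches nothing.
It fails at once if the caddy is lifted: its base centre rises more than 35 mm above the boards (height (world z) of caddy above 0.135 m).
It fails at once if the caddy falls off the crate or tips over (more than 0.6 rad) (angle between caddy's own z axis and vertical above 0.6 rad or height (world z) of caddy below 0.08 m).
It fails at once if the dispenser, jar, funnel, pliers or small pot is disturbed (moved more than 25 mm) (distance of any of dispenser, jar, funnel, pliers, pot from where it was at the start of the episode above 0.025 m).
It also fails if it takes over 64 s, if anything falls off the work surface, if the arm or the gripper's body presses on something with over 40 N, if the wrist force passes 120 N, or if a joint passes its speed limit or range.

### The arm

A 7-joint arm with a two-finger parallel gripper is mounted at the origin on the work surface. World frame = base frame: x ahead of the robot, y to its left, z up, the work surface at z = 0. Lengths are in m, angles in rad, forces in N, time in s.
With the tool pointing down it reaches from about 0.4 to 0.85 m from the base axis. Payload 4.5 kg.
Tool frame: the origin (TCP) lies at the very end of the fingers, on their centre line; the grasp point (between the pads) lies 19 mm behind it; z points along the fingers, y is the direction in which the jaws open and shut (so a half turn about z gives the same grasp; the last joint's range is limited). The gripper opens to 88 mm and grips with 3 to 60 N. Pads are 18 mm wide; open, the fingers measure 123 mm over their backs; the gripper's body (75 mm by 187 mm) begins 45 mm behind the grasp point.
Start: joints at [1.197, 0.689, -0.195, 1.565, 0.157, 0.902, -0.215], TCP at [0.248, -0.574, 0.239] pointing down, gripper open.
Joint ranges: [-3.01, 3.01], [-0.46, 2.08], [-1.47, 1.51], [0.13, 2.56], [-1, 4.14], [0.04, 2.09], [-2.66, 2.66]. Speed limits (rad/s): [2.57, 2.57, 3.14, 3.14, 3.14, 3.14, 3.14].

### API

Orientations are given as a unit quaternion [x, y, z, w].
In Python, from station import env gives the robot as it stands.
- The arm moves only by the tool play_rows, never from a script. Its argument "series" is a list of rows, each a list of 2 entries, a list of its own where there are three numbers: the shift along the tool's x, y, z in mm, then the turn about the tool's z in rad. In form: [[[x, y, z], yaw], ...]. A call has 1 to 8 rows; each row shifts and turns the commanded pose from where the row before left it, along the tool's axes as they then stand; what a row does not reach is not made up. A row lasts 1/12 s, in which the tool goes at most 41.7 mm and 7.16 degrees, less where a joint would pass 70% of its speed; a pose out of reach is approached as far as the arm can. A call is refused whole if a number of a shift passes 41.7 or a number of a turn 0.125, either way. A call with a gripper value outside its range is refused whole. "hand" is the opening, from 0 (shut) to 1 (fully open), set as the call begins (left out, the last holds). The fingers move at their own pace and stop on an object; "squeeze" is the grip in N (left out, the last holds). Time passes only in rows, so rows that do not move let the fingers close. It gives the time, the measured TCP pose, the force and the opening at its end, in the units of the state.
- env.state(): the state, without advancing time (a new reading comes with each control period).
- env.get_image(name): name is "scene" or "side" or "wrist"; returns a dict with "img" (384x512x3 uint8, red, green, blue), "fx", "fy", "cx", "cy" (pixels), "cam_to_world" (4x4, takes a point from camera to world coordinates); the wrist camera has in their place "T_tool_cam" (4x4, takes a point from camera to tool coordinates, whose origin is the TCP and whose axes are the flange's). Camera axes: x right, y up, looking along -z (the intrinsics and any distortion apply to the point x, -y, -z); pixel columns grow to the right and rows downward; lengths in m; the calibration is good to about 2 mm. A picture is of the moment at which its call begins: read the wrist's pose just before it. There is no depth.
- env.close_job(): hands the job in, once; it reports no verdict.
The state is a dict: "clock": time; "joint_pos": joint angles; "qvel": joint speeds; "joint_torque": joint torques, N m; "position": TCP position; "eef_rot": TCP orientation; "contact_force": force on the tool from outside, world axes, zero at the start; "moment": the same for the moment, N m; "gripper_width": opening from 0.0 (shut) to 1.0 (fully open).
Only numpy, scipy, OpenCV 4.12 (cv2) and the standard library are available. Lean on these libraries where they do the work, as an engineer would, in place of code of your own. Each camera call takes 0.05 s, during which the arm holds its last target. There are 200 camera calls.

## Working session

There is one attempt and no reset: what is moved stays moved. The work goes in short steps, Python scripts to look and compute and a tool call to move; the robot and the scene stay as the last step left them, time stands still between calls to the robot, and variables do not carry over. Pictures are saved under pics/ and viewed, about 8 in all and at most 12, crops included, and the job is handed in when it is done.

Besides the shell and the picture viewer there is one more tool, called after "Call:" as name(argument=value, ...) on one line, values as JSON. play_rows: Moves the arm, as the interface text tells. Its arguments: {"type":"object","properties":{"series":{"type":"array"},"hand":{"type":"number"},"squeeze":{"type":"number"}},"required":["series"]}

```bash
mkdir -p pics; ls; cat > h.py <<'E'
import numpy as np, cv2
from station import env
from scipy.spatial.transform import Rotation as R
def ray(c,u,v,T=None):
    T=c["cam_to_world"] if T is None else T
    T=np.array(T); d=T[:3,:3]@np.array([(u-c["cx"])/c["fx"],-(v-c["cy"])/c["fy"],-1]); return T[:3,3],d
def onz(c,u,v,z,T=None):
    o,d=ray(c,u,v,T); return o+d*(z-o[2])/d[2]
def proj(c,p,T=None):
    T=np.array(c["cam_to_world"] if T is None else T); q=T[:3,:3].T@(np.array(p)-T[:3,3]); return c["cx"]-c["fx"]*q[0]/q[2], c["cy"]+c["fy"]*q[1]/q[2]
def save(n,im): cv2.imwrite("pics/"+n,im[:,:,::-1])
def wristT(s,c):
    T=np.eye(4);T[:3,:3]=R.from_quat(s["eef_rot"]).as_matrix();T[:3,3]=s["position"]; return T@np.array(c["T_tool_cam"])
def tri(o1,d1,o2,d2):
    A=np.stack([d1,-d2],1); t=np.linalg.lstsq(A,o2-o1,rcond=None)[0]; return (o1+d1*t[0]+o2+d2*t[1])/2, np.linalg.norm(o1+d1*t[0]-o2-d2*t[1])
E
python3 - <<'E'
from h import *
a=env.get_image("scene");b=env.get_image("side")
for n,c in(("scene",a),("side",b)):
    save(n+"0.png",c["img"]); print({k:np.round(v,3).tolist() if not isinstance(v,str) else v for k,v in c.items() if k!="img"})
import pickle; pickle.dump((a,b),open("c0.pkl","wb"))
s=env.state(); print(s)
E
```

```text
pics
{'fx': 416.215, 'fy': 416.215, 'cx': 261.108, 'cy': 197.576, 'cam_to_world': [[-0.676, -0.595, 0.434, 0.967], [0.737, -0.534, 0.415, 0.491], [-0.015, 0.6, 0.8, 1.057], [0.0, 0.0, 0.0, 1.0]]}
{'fx': 467.79, 'fy': 467.79, 'cx': 259.283, 'cy': 196.879, 'cam_to_world': [[0.984, 0.103, -0.145, 0.242], [-0.178, 0.542, -0.821, -1.353], [-0.006, 0.834, 0.552, 1.089], [0.0, 0.0, 0.0, 1.0]]}
{'clock': 0.1, 'joint_pos': array([ 1.19682221,  0.68986168, -0.19457055,  1.56620928,  0.15727937,
        0.90249807, -0.21509406]), 'qvel': array([-0.0006547 , -0.00010746, -0.00167993, -0.00131605, -0.00040263,
        0.0019878 , -0.00032485]), 'joint_torque': array([-4.11344648e-03, -5.28495705e+01, -1.27170146e+00, -1.53838509e+01,
       -5.25780057e-02,  1.96996378e-03,  5.30614579e-05]), 'position': array([ 0.24762693, -0.57325245,  0.23802369]), 'eef_rot': array([ 9.79276035e-01,  2.02528563e-01, -1.94918553e-04, -7.68450277e-04]), 'contact_force': array([ 0.81700394, -0.31614651, -0.34521414]), 'moment': array([ 0.0053557 , -0.03256486,  0.03571299]), 'gripper_width': 0.9985219684839834}
```

View pics/scene0.png

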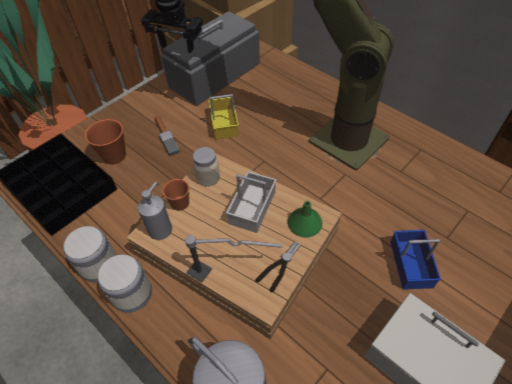

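View pics/side0.png

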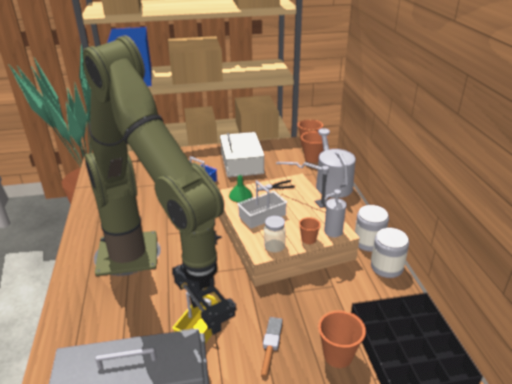

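Scene picture: the crate spans pixels (130–340, 160–330). The post is at (197,255), the hook arm runs to about (280,245), the metal caddy is at (251,200), the pliers at (278,265) and the funnel at (306,220). The side picture shows the same layout, with the caddy at (262,208). I'll zoom in on both.

```bash
python3 - <<'E'
from h import *
import pickle
a,b=pickle.load(open("c0.pkl","rb"))
A=cv2.resize(a["img"][140:320,120:350],None,fx=3.4,fy=3.4,interpolation=cv2.INTER_CUBIC)
B=cv2.resize(b["img"][140:290,210:370],None,fx=4,fy=4,interpolation=cv2.INTER_CUBIC)
for im,s,x0,y0 in((A,3.4,120,140),(B,4,210,140)):
    for k in range(0,240,20):
        cv2.putText(im,str(x0+k),(int(k*s),8),0,.3,(255,0,0)); cv2.line(im,(int(k*s),0),(int(k*s),4),(255,0,0))
        cv2.putText(im,str(y0+k),(0,int(k*s)+4),0,.3,(255,0,0))
save("sA.png",A);save("sB.png",B)
E
```

```text
(no output)
```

View pics/sA.png

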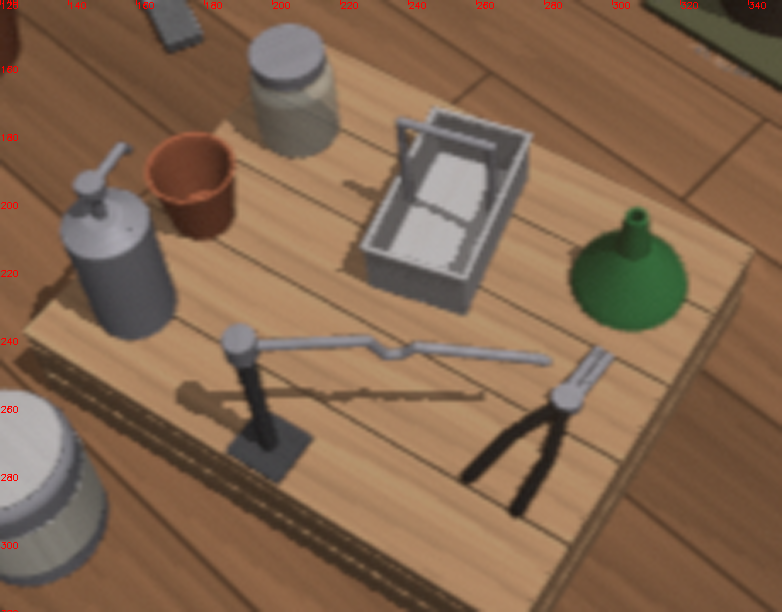

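View pics/sB.png

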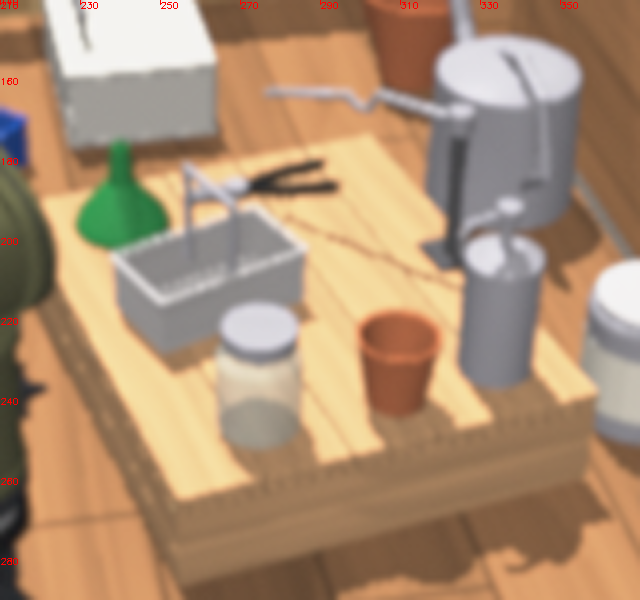

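Crop A shows the post cap at about (191,241), the arm tip at (281.5,246), the handle bar from (238,176.5) to (265,183) and the crate corners at (341,213.5) and (127,237). Crop B shows the crate corners at (255,265), (359,238), (302.5,174) and (221,190), and the bar from (257,182) to (269,191.5).

```bash
python3 - <<'E'
from h import *
import pickle
a,b=pickle.load(open("c0.pkl","rb"))
np.set_printoptions(precision=4,suppress=True)
c={n:onz(k,u,v,.1) for n,k,u,v in(("FL",a,341.2,213.5),("BR",a,127.4,237),("FRs",b,255,265),("BRs",b,359.3,238),("BLs",b,302.5,174.3),("FLs",b,220.8,190))}
for n in c: print(n,c[n][:2])
def t(n,p,q,z):
    print(n,"tri",*tri(*ray(a,*p),*ray(b,*q)),"A",onz(a,*p,z),"B",onz(b,*q,z)); 
t("pivot",(190.6,240.6),(325,168),.25); t("tip",(281.5,245.9),(276.8,163),.208)
t("barR",(238.2,176.5),(268.8,191.5),.225); t("barL",(264.7,183.2),(256.8,182),.225)
for n,k,u,v,z in(("postbase",a,120+270/3.4,140+448/3.4,.1),("rimA1",a,120+432/3.4,140+108/3.4,.155),("rimA2",a,120+532/3.4,140+135/3.4,.155),("rimA3",a,120+472/3.4,140+277/3.4,.155),("rimA4",a,120+362/3.4,140+248/3.4,.155),("jar",a,120+290/3.4,140+50/3.4,.2),("funnel",a,120+637/3.4,140+215/3.4,.19),("plhead",a,120+605/3.4,140+350/3.4,.11),("plpiv",a,120+568/3.4,140+397/3.4,.11),("pltails",a,120+490/3.4,140+495/3.4,.11),("pot",a,120+190/3.4,140+165/3.4,.168)): print(n,onz(k,u,v,z))
E
```

```text
FL [0.3389 0.1984]
BR [ 0.7859 -0.184 ]
FRs [ 0.4198 -0.2607]
BRs [ 0.7887 -0.1922]
BLs [0.707  0.2508]
FLs [0.3623 0.1941]
pivot tri [0.7254 0.0358 0.25  ] 0.002765745440502815 A [0.7241 0.0362 0.25  ] B [0.7266 0.0351 0.25  ]
tip tri [0.5798 0.181  0.2063] 0.0049224555392988305 A [0.5781 0.1822 0.208 ] B [0.5811 0.176  0.208 ]
barR tri [ 0.5053 -0.0338  0.2215] 0.006103262163366137 A [ 0.5041 -0.031   0.225 ] B [ 0.5067 -0.0414  0.225 ]
barL tri [0.4759 0.0335 0.2223] 0.005290143578624463 A [0.4747 0.0354 0.225 ] B [0.4773 0.0268 0.225 ]
postbase [0.7254 0.0375 0.1   ]
rimA1 [ 0.4358 -0.0684  0.155 ]
rimA2 [0.402  0.0132 0.155 ]
rimA3 [0.538  0.0714 0.155 ]
rimA4 [ 0.5753 -0.0104  0.155 ]
jar [ 0.495  -0.1709  0.2   ]
funnel [0.4298 0.1425 0.19  ]
plhead [0.4976 0.1727 0.11  ]
plpiv [0.5479 0.1781 0.11  ]
pltails [0.6465 0.1881 0.11  ]
pot [ 0.6162 -0.1637  0.168 ]
```

The estimate: crate yaw is about 0.185 rad and the pivot is at about (0.725, 0.036). The hook is at about 0.97 rad, the caddy is yawed about 0.40 in world axes, and its bar centre is about 33 mm short of the straightened tip and 8 mm to +y. My plan is to sweep the hook with closed fingers, then push the bar from behind with part-open fingers either side of the hook arm. I'll set out now.

Call:
play_rows(series=[[[0,0,-30],0.11],[[0,0,-30],0.113],[[0,0,-30],0],[[0,0,-30],0],[[22,-27.5,0],0],[[22,-27.5,0],0],[[22,-27.5,0],0],[[22,-27.5,0],0]], hand=0)

```text
clock: 0.77
position: [0.3144, -0.4478, 0.3585]
eef_rot: [0.996, 0.092, -0.0, -0.0]
contact_force: [1.2, -0.7, 0.2]
gripper_width: 0.419
```

Call:
play_rows(series=[[[22,-27.5,0],0],[[22,-27.5,0],0],[[22,-27.5,0],0],[[22,-27.5,0],0],[[22,-27.5,0],0],[[22,-27.5,0],0],[[22,-27.5,0],0],[[22,-27.5,0],0]])

```text
clock: 1.43
position: [0.447, -0.1992, 0.3585]
eef_rot: [0.996, 0.092, -0.0, -0.0]
contact_force: [0.0, 0.7, 0.0]
gripper_width: 0.003
```

Call:
play_rows(series=[[[22,-27.5,0],0],[[22,-27.5,0],0],[[22,-27.5,0],0],[[22,-27.5,0],0],[[22,-27.5,0],0],[[22,-27.5,0],0],[[0,0,0],0],[[0,0,0],0]])

```text
clock: 2.1
position: [0.5464, -0.0119, 0.3581]
eef_rot: [0.996, 0.095, -0.0, -0.0]
contact_force: [0.4, -0.5, 0.1]
gripper_width: 0.007
```

```bash
python3 - <<'E'
from h import *
import pickle
s=env.state();c=env.get_image("wrist");pickle.dump((s,c),open("w1.pkl","wb"));save("w1.png",c["img"]);T=wristT(s,c);print(T.round(3).tolist(),c["fx"])
for p in((.7254,.036,.245),(.58,.181,.208),(.5053,-.0338,.225),(.4759,.0335,.225),(.524,-.0017,.208)): print(p,np.round(proj(c,p,T)))
E
```

```text
[[0.188, 0.944, 0.272, 0.616], [-0.982, 0.181, 0.051, 0.001], [-0.001, -0.277, 0.961, 0.505], [0.0, 0.0, 0.0, 1.0]] 302.5258601740936
(0.7254, 0.036, 0.245) [235. -62.]
(0.58, 0.181, 0.208) [ 60. 104.]
(0.5053, -0.0338, 0.225) [267. 223.]
(0.4759, 0.0335, 0.225) [196. 238.]
(0.524, -0.0017, 0.208) [239. 195.]
```

View pics/w1.png

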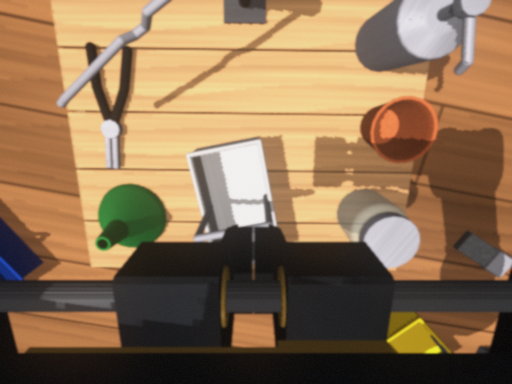

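The wrist picture shows the hook tip at (62,103), where I predicted (60,104). The caddy's front rim runs from (188,154) to (262,140), and the way beside the arm is clear. I'll go on to the +y side of the arm and come down.

Call:
play_rows(series=[[[22.4,-27.7,0],0],[[22.4,-27.7,0],0],[[22.4,-27.7,0],0],[[22.4,-27.7,0],0],[[22.4,-27.7,0],0],[[22.4,-27.7,0],0],[[0,0,0],0],[[0,0,0],0]])

```text
clock: 2.82
position: [0.6477, 0.1738, 0.3576]
eef_rot: [0.996, 0.093, -0.001, 0.0]
contact_force: [0.5, -1.4, 0.1]
gripper_width: 0.003
```

Call:
play_rows(series=[[[0,0,31],0],[[0,0,31],0],[[0,0,31],0],[[0,0,31],0],[[0,0,31],0],[[0,0,0],0],[[0,0,0],0]])

```text
clock: 3.4
position: [0.647, 0.1703, 0.203]
eef_rot: [0.996, 0.091, -0.002, 0.001]
contact_force: [0.5, 0.7, 1.5]
gripper_width: 0.006
```

Call:
play_rows(series=[[[-13,4.5,0],0],[[-13,5,0],0],[[-9.7,6.5,0],0],[[-9.7,6.5,0],0],[[-8.8,8.1,0],0],[[-8.8,8.2,0],0],[[-7.4,9.2,0],0],[[-7.4,9.3,0],0]])

```text
clock: 4.07
position: [0.5831, 0.1021, 0.2062]
eef_rot: [0.996, 0.092, 0.002, -0.0]
contact_force: [0.5, 0.1, 0.1]
gripper_width: 0.006
```

Call:
play_rows(series=[[[-6,10.2,0],0],[[-6,10.3,0],0],[[-4.4,11,0],0],[[-4.3,11,0],0],[[-2,7.6,0],0],[[-2,7.7,0],0],[[0,3,0],0],[[0,0,0],0]])

```text
clock: 4.73
position: [0.5688, 0.0375, 0.2035]
eef_rot: [0.996, 0.092, -0.0, 0.0]
contact_force: [-0.9, -0.1, 0.6]
gripper_width: 0.007
```

Call:
play_rows(series=[[[0,2.5,0],0],[[0,2.5,0],0],[[0,2.5,0],0],[[0,1.5,0],0],[[0,0,0],0],[[0,0,0],0]])

```text
clock: 5.23
position: [0.5705, 0.0298, 0.2037]
eef_rot: [0.996, 0.092, 0.0, 0.0]
contact_force: [-0.1, 0.7, 1.1]
gripper_width: 0.001
```

Call:
play_rows(series=[[[0,1,0],0],[[0,1,0],0],[[0,1,0],0],[[0,0,0],0],[[0,0,0],0]])

```text
clock: 5.65
position: [0.571, 0.0268, 0.2037]
eef_rot: [0.996, 0.092, 0.0, 0.0]
contact_force: [0.4, 0.7, 0.1]
gripper_width: 0.006
```

```bash
python3 - <<'E'
from h import *
c=env.get_image("scene");C=cv2.resize(c["img"][140:320,150:350],None,fx=3.4,fy=3.4,interpolation=cv2.INTER_CUBIC)
b=env.get_image("side");B=cv2.resize(b["img"][140:240,210:370],(680,425),interpolation=cv2.INTER_CUBIC)
save("s2.png",cv2.resize(np.vstack([C,B[:, :680]][:1]),None,fx=1,fy=1));save("b2.png",B)
print(proj(c,(.524,-.0017,.208)),proj(b,(.524,-.0017,.208)))
E
```

```text
(np.float64(241.29312609818152), np.float64(190.94905046051556)) (np.float64(271.40834682676734), np.float64(189.0346750954773))
```

View pics/s2.png

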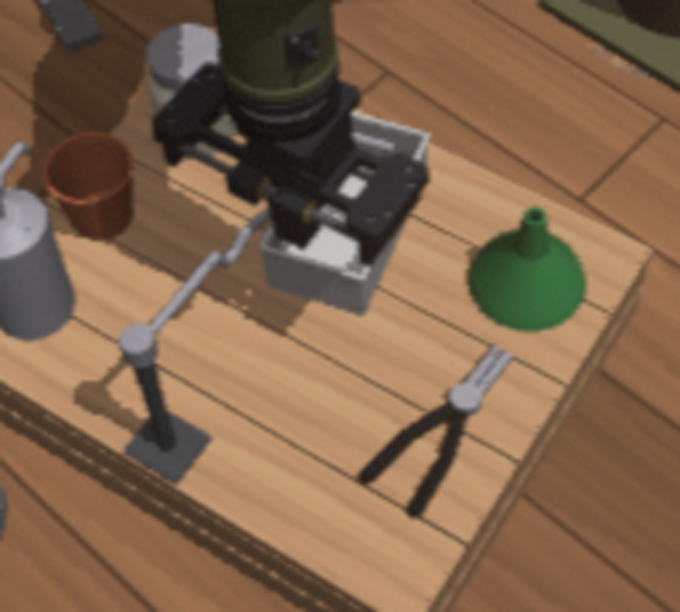

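The scene picture shows the arm nearly straight out, running from the post cap at (138,342) to the bend at (215,258), with the gripper beside it. I'll work out the angle and keep pushing to the stop.

```bash
python3 - <<'E'
from h import *
import pickle
a=pickle.load(open("c0.pkl","rb"))[0]
p=onz(a,150+215/3.4,140+258/3.4,.245);q=onz(a,190.6,240.6,.248);d=q-p;print(p,q,np.arctan2(d[1],d[0]),np.linalg.norm(d[:2]))
E
```

```text
[0.64124009 0.02233686 0.245     ] [0.72347369 0.0351197  0.248     ] 0.15421131738801763 0.08322118328060565
```

Call:
play_rows(series=[[[0,1.5,0],0],[[0,1.5,0],0],[[0,1.5,0],0],[[0,1.5,0],0],[[0,0,0],0],[[0,0,0],0]])

```text
clock: 6.25
position: [0.5712, 0.0254, 0.2037]
eef_rot: [0.996, 0.094, -0.0, -0.003]
contact_force: [-3.3, 8.1, 0.5]
gripper_width: 0.008
```

Call:
play_rows(series=[[[0,1.5,0],0],[[0,1.5,0],0],[[0,1.5,0],0],[[0,0,0],0],[[0,0,0],0]])

```text
clock: 6.67
position: [0.5711, 0.0253, 0.2038]
eef_rot: [0.995, 0.096, -0.001, -0.005]
contact_force: [-5.8, 15.0, 2.2]
gripper_width: 0.006
```

The stop is firm, with force rising to 15 N. I'll back off, rise and open the fingers part way.

Call:
play_rows(series=[[[0,-10,0],0],[[0,-15,0],0],[[0,-10,0],0],[[0,0,-35],0],[[0,0,-35],0],[[0,0,-35],0],[[0,0,0],0],[[0,0,0],0]], hand=0.41)

```text
clock: 7.33
position: [0.5678, 0.0509, 0.3108]
eef_rot: [0.996, 0.092, 0.003, 0.0]
contact_force: [-0.6, 0.3, -1.0]
gripper_width: 0.413
```

```bash
python3 - <<'E'
from h import *
import pickle
s=env.state();print(s["position"],s["gripper_width"],s["eef_rot"]);c=env.get_image("wrist");pickle.dump((s,c),open("w2.pkl","wb"));save("w2.png",c["img"]);T=wristT(s,c)
for p in((.7254,.036,.245),(.524,-.0017,.208),(.5053,-.0338,.225),(.4759,.0335,.225)): print(p,np.round(proj(c,p,T)))
E
```

```text
[0.56776653 0.05085084 0.31081497] 0.41348604748631945 [9.95759018e-01 9.19635337e-02 2.57492030e-03 2.36421962e-04]
(0.7254, 0.036, 0.245) [325. -37.]
(0.524, -0.0017, 0.208) [301. 245.]
(0.5053, -0.0338, 0.225) [335. 279.]
(0.4759, 0.0335, 0.225) [253. 296.]
```

View pics/w2.png

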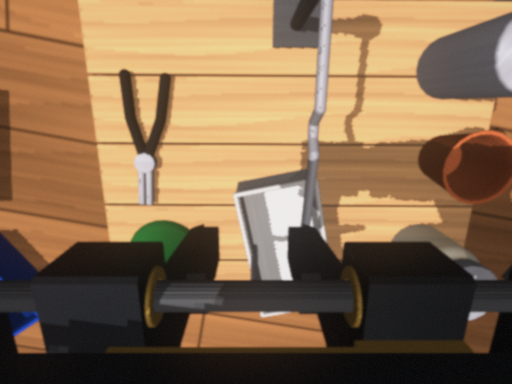

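The wrist picture shows the arm straight out, through (325,0) to (305,220) and close to the predicted line. The caddy stands untouched, with its front rim from (235,193) to (305,172). Next I'll go behind the bar and descend.

Call:
play_rows(series=[[[-30,10,0],0],[[-30,10,0],0],[[-30,10,0],0],[[-30,10,0],0],[[0,0,0],0],[[0,0,0],0]])

```text
clock: 7.88
position: [0.4538, -0.0117, 0.3077]
eef_rot: [0.996, 0.091, -0.002, 0.0]
contact_force: [-0.2, -0.2, 0.2]
gripper_width: 0.408
```

```bash
python3 - <<'E'
from h import *
s=env.state();print(s["position"]);c=env.get_image("scene");b=env.get_image("side");w=env.get_image("wrist")
f=lambda i,x,y:cv2.resize(i["img"][y:y+110,x:x+150],(600,440),interpolation=cv2.INTER_CUBIC)
save("p3.png",cv2.resize(np.hstack([f(c,190,140),f(b,205,140)]),(800,293)))
E
```

```text
[ 0.45377379 -0.01171135  0.30765323]
```

View pics/p3.png

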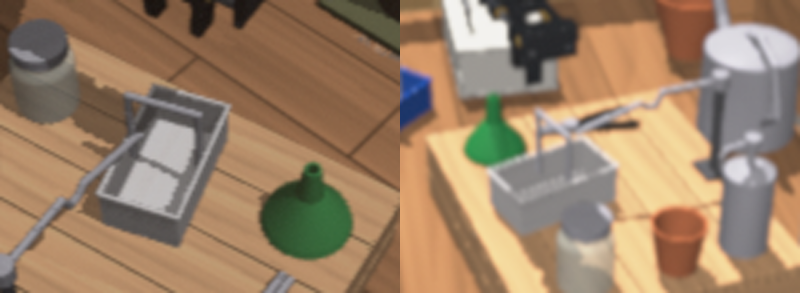

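This picture shows the hook tip lying between the handle legs and just short of the bar, with the gripper behind the bar. I'll descend.

Call:
play_rows(series=[[[0,0,25],0],[[0,0,25],0],[[0,0,25],0],[[0,0,25],0],[[0,0,0],0],[[0,0,0],0]])

```text
clock: 8.53
position: [0.4559, -0.0097, 0.2078]
eef_rot: [0.996, 0.093, -0.001, -0.0]
contact_force: [0.6, 0.3, 0.8]
gripper_width: 0.408
```

Call:
play_rows(series=[[[4,0,0],0],[[4,0,0],0],[[4,0,0],0],[[4,0,0],0],[[4,0,0],0],[[4,0,0],0],[[4,0,0],0],[[4,0,0],0]])

```text
clock: 9.2
position: [0.4873, -0.0042, 0.2087]
eef_rot: [0.996, 0.092, -0.0, -0.0]
contact_force: [-3.0, 2.0, 1.1]
gripper_width: 0.411
```

Call:
play_rows(series=[[[3,0,0],0],[[3,0,0],0],[[3,0,0],0],[[3,0,0],0],[[3,0,0],0],[[3,0,0],0],[[3,0,0],0],[[3,0,0],0]])

```text
clock: 9.87
position: [0.5098, -0.0012, 0.2088]
eef_rot: [0.996, 0.091, -0.001, 0.001]
contact_force: [-5.1, -2.6, 5.5]
gripper_width: 0.41
```

```bash
python3 - <<'E'
from h import *
s=env.state();print(s["position"]);c=env.get_image("scene");b=env.get_image("side")
f=lambda i,x,y:cv2.resize(i["img"][y:y+110,x:x+150],(600,440),interpolation=cv2.INTER_CUBIC)
save("p4.png",cv2.resize(np.hstack([f(c,190,140),f(b,205,140)]),(800,293)))
E
```

```text
[ 0.50981652 -0.00122533  0.20877867]
```

View pics/p4.png

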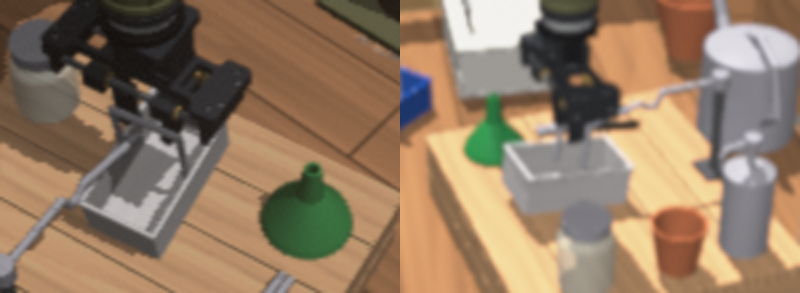

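The picture shows the bar past the hook tip, the tip between the legs, the caddy turning square, and a finger on either side of the arm. I'll continue slowly and watch the force.

Call:
play_rows(series=[[[2,0,0],0],[[2,0,0],0],[[2,0,0],0],[[2,0,0],0],[[0,0,0],0]])

```text
clock: 10.38
position: [0.5186, 0.0013, 0.2089]
eef_rot: [0.996, 0.092, -0.0, 0.0]
contact_force: [-4.4, 0.1, 4.6]
gripper_width: 0.407
```

Call:
play_rows(series=[[[2,0,0],0],[[2,0,0],0],[[2,0,0],0],[[2,0,0],0]])

```text
clock: 10.72
position: [0.5269, 0.0033, 0.2087]
eef_rot: [0.996, 0.092, 0.0, -0.0]
contact_force: [-4.0, 0.9, 3.2]
gripper_width: 0.409
```

Call:
play_rows(series=[[[2,0,0],0],[[2,0,0],0],[[2,0,-0.4],0],[[2,0,-0.4],0],[[2,0,-0.6],0],[[2,0,-0.6],0],[[2,0,-0.6],0],[[2,0,-0.6],0]])

```text
clock: 11.38
position: [0.5426, 0.0057, 0.2118]
eef_rot: [0.996, 0.092, -0.0, 0.0]
contact_force: [-2.6, 0.2, -0.8]
gripper_width: 0.41
```

```bash
python3 - <<'E'
from h import *
s=env.state();print(s["position"],s["contact_force"]);c=env.get_image("scene");b=env.get_image("side")
f=lambda i,x,y:cv2.resize(i["img"][y:y+110,x:x+150],(600,440),interpolation=cv2.INTER_CUBIC)
save("p5.png",cv2.resize(np.hstack([f(c,180,140),f(b,215,140)]),(800,293)))
E
```

```text
[0.54255123 0.00572308 0.21178421] [-2.553241    0.21447187 -0.80691028]
```

View pics/p5.png

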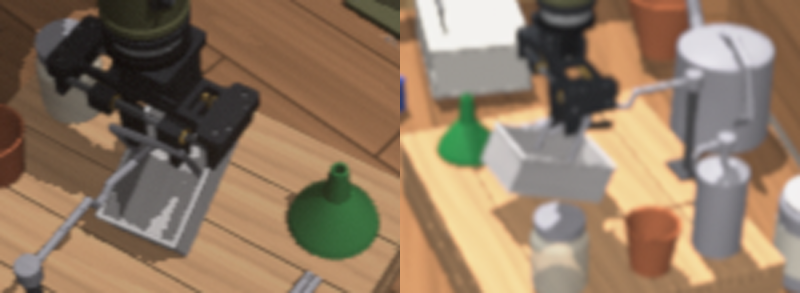

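The picture shows a problem. The caddy is pitching forward about its front edge, because board friction is higher than assumed. The side crop has the rear rim up at (495,125) and the front at (612,165). I'll back off at once and let it settle flat.

Call:
play_rows(series=[[[-3,0,0.3],0],[[-4,0,0.5],0],[[-4,0,0.5],0],[[-4,0,0.5],0],[[-4,0,0.5],0],[[-4,0,0.5],0],[[-4,0,0],0],[[-4,0,0],0]])

```text
clock: 12.15
position: [0.5122, 0.0001, 0.2095]
eef_rot: [0.996, 0.092, 0.001, 0.0]
contact_force: [-0.5, 0.2, -0.4]
gripper_width: 0.411
```

Call:
play_rows(series=[[[-4,0,0],0],[[-4,0,0],0],[[-4,0,0],0],[[-4,0,0],0],[[-4,0,0],0],[[-4,0,0],0],[[-4,0,0],0],[[-4,0,0],0]])

```text
clock: 12.82
position: [0.48, -0.0058, 0.2091]
eef_rot: [0.996, 0.092, 0.0, 0.0]
contact_force: [-0.6, -0.7, 0.5]
gripper_width: 0.409
```

Call:
play_rows(series=[[[-5,0,0],0],[[-5,0,0],0],[[0,0,-30],0],[[0,0,-30],0],[[0,0,-30],0],[[0,0,0],0],[[0,0,0],0]])

```text
clock: 13.4
position: [0.4712, -0.0076, 0.3004]
eef_rot: [0.996, 0.092, 0.002, 0.0]
contact_force: [-0.4, -0.1, -0.8]
gripper_width: 0.41
```

```bash
python3 - <<'E'
from h import *
s=env.state();print(s["position"],s["contact_force"]);c=env.get_image("scene");b=env.get_image("side")
f=lambda i,x,y,w,h:cv2.resize(i["img"][y:y+h,x:x+w],(400,600),interpolation=cv2.INTER_CUBIC)
import pickle;pickle.dump((c,b),open("c6.pkl","wb"))
save("p6.png",np.vstack([cv2.resize(c["img"][160:260,180:310],(780,600)) [::1][:600]])) if 0 else None
A=cv2.resize(c["img"][165:255,180:300],None,fx=3.33,fy=3.33,interpolation=cv2.INTER_CUBIC);B=cv2.resize(b["img"][150:240,220:340],None,fx=3.33,fy=3.33,interpolation=cv2.INTER_CUBIC)
save("p6.png",cv2.resize(np.hstack([A,B]),(800,300)))
E
```

```text
[ 0.4712148  -0.00763329  0.30036143] [-0.41146165 -0.10485252 -0.79263985]
```

View pics/p6.png

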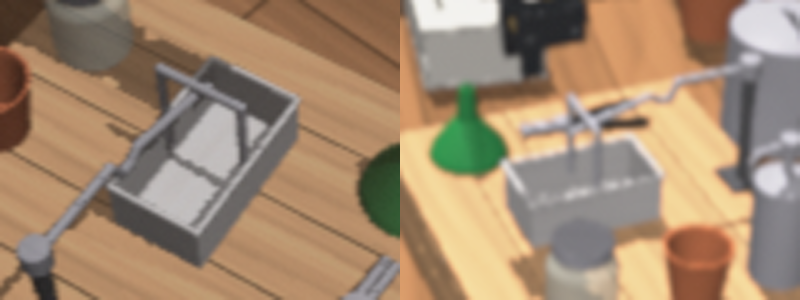

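The caddy is flat again. In the left crop the bar runs from (162,72) to (240,105). The hook is straight and its tip is just through the handle. Now I'll grip the bar itself beside the hook arm, with the jaws along crate x so the pitch is held, and slide it that way. First I'll measure the bar.

```bash
python3 - <<'E'
from h import *
import pickle
a,b=pickle.load(open("c6.pkl","rb"));np.set_printoptions(precision=4,suppress=True)
P=np.array([.7254,.036,0]);t=.185;M=np.array([[np.cos(t),np.sin(t),0],[-np.sin(t),np.cos(t),0],[0,0,1]])
for n,c,u,v,z in(("R",a,228.6,186.6,.225),("L",a,252.1,196.5,.225),("Ls",b,271,179.1,.225),("Rs",b,280.1,189,.225),
 ("rimFR",a,180+110/3.33,165+185/3.33,.155),("rimFL",a,180+202/3.33,165+237/3.33,.155),("rimRL",a,180+298/3.33,165+97/3.33,.155),("rimRR",a,180+215/3.33,165+58/3.33,.155),
 ("notch",a,180+120/3.33,165+165/3.33,.228),("bend",a,180+108/3.33,165+172/3.33,.245)):
    print(n,M@(onz(c,u,v,z)-P))
E
```

```text
R [-0.1893 -0.0275  0.225 ]
L [-0.1937  0.041   0.225 ]
Ls [-0.1918  0.0366  0.225 ]
Rs [-0.1872 -0.0353  0.225 ]
rimFR [-0.118  -0.0342  0.155 ]
rimFL [-0.1159  0.0537  0.155 ]
rimRL [-0.2685  0.0467  0.155 ]
rimRR [-0.2676 -0.034   0.155 ]
notch [-0.1005 -0.0028  0.228 ]
bend [-0.0825  0.0017  0.245 ]
```

Call:
play_rows(series=[[[0,0,0],-0.125],[[0,0,0],-0.125],[[0,0,0],-0.125],[[0,0,0],-0.125],[[0,0,0],-0.125],[[0,0,0],-0.125],[[0,0,0],-0.125],[[0,0,0],-0.125]], hand=0.6)

```text
clock: 14.17
position: [0.4694, -0.0077, 0.2975]
eef_rot: [0.828, 0.561, -0.001, -0.001]
contact_force: [0.6, 0.1, 0.6]
gripper_width: 0.602
```

Call:
play_rows(series=[[[0,0,0],-0.125],[[0,0,0],-0.125],[[0,0,0],-0.125],[[0,0,0],-0.125],[[0,0,0],-0.071],[[0,0,0],0],[[0,0,0],0]])

```text
clock: 14.75
position: [0.4698, -0.0078, 0.2979]
eef_rot: [0.64, 0.769, -0.001, -0.001]
contact_force: [-0.6, 0.4, -0.5]
gripper_width: 0.604
```

Call:
play_rows(series=[[[4,17,0],0],[[4,17,0],0],[[4,17,0],0],[[4.5,16,0],0],[[0,0,0],0],[[0,0,0],0],[[0,0,0],0]])

```text
clock: 15.33
position: [0.5322, 0.0205, 0.2985]
eef_rot: [0.639, 0.769, -0.001, -0.0]
contact_force: [-0.1, -0.1, -0.5]
gripper_width: 0.598
```

```bash
cat >> h.py <<'E'
P=np.array([.7254,.036,0]);t=.185;M=np.array([[np.cos(t),np.sin(t),0],[-np.sin(t),np.cos(t),0],[0,0,1]])
def cr(s): return (M@(s["position"]-P)).round(4), round(R.from_quat(s["eef_rot"]).as_matrix()[:,1]@M[1],3), (M@s["contact_force"]).round(1), s["joint_pos"].round(2)
E
python3 -c "
from h import *
print(cr(env.state()))"
```

```text
(array([-0.1927,  0.0203,  0.2985]), np.float64(-0.001), array([-0.1, -0.1, -0.5]), array([ 0.3 ,  0.56, -0.7 ,  1.75,  0.42,  0.99, -0.37]))
```

Call:
play_rows(series=[[[0,2,18],0],[[0,0,18],0],[[0,0,18],0],[[0,0,18],0],[[0,0,10],0],[[0,0,7],0],[[0,0,0],0],[[0,0,0],0]])

```text
clock: 16.0
position: [0.5353, 0.0212, 0.2105]
eef_rot: [0.639, 0.769, 0.0, 0.0]
contact_force: [0.2, 1.3, 0.7]
gripper_width: 0.6
```

Call:
play_rows(series=[[[0,0,0],0],[[0,0,0],0],[[0,0,0],0],[[0,0,0],0],[[0,0,0],0],[[0,0,0],0]], hand=0, squeeze=35)

```text
clock: 16.5
position: [0.5354, 0.0213, 0.2103]
eef_rot: [0.639, 0.769, 0.0, 0.0]
contact_force: [-0.2, -0.5, -0.0]
gripper_width: 0.172
```

```bash
python3 -c "
from h import *
print(cr(env.state()))"
```

```text
(array([-0.1894,  0.0205,  0.2103]), np.float64(-0.0), array([-0.3, -0.5, -0. ]), array([ 0.25,  0.67, -0.63,  1.85,  0.54,  0.79, -0.48]))
```

Call:
play_rows(series=[[[0,0,0],0],[[0,0,0],0],[[0,0,0],0],[[0,0,0],0]])

```text
clock: 16.83
position: [0.5346, 0.0213, 0.2099]
eef_rot: [0.639, 0.769, -0.001, -0.0]
contact_force: [-1.9, -0.8, -0.3]
gripper_width: 0.076
```

The bar is gripped (width about 7 mm). I'll slide it, then climb along the ramp slope (0.275).

Call:
play_rows(series=[[[0,2.5,0],0],[[0,2.5,0],0],[[0,2.5,0],0],[[0,2.5,-0.6],0],[[0,2.5,-0.7],0],[[0,2.5,-0.7],0],[[0,2.5,-0.7],0],[[0,2.5,-0.7],0]])

```text
clock: 17.5
position: [0.55, 0.0247, 0.2172]
eef_rot: [0.639, 0.77, -0.005, -0.001]
contact_force: [-22.3, -3.9, 44.9]
gripper_width: 0.075
```

```bash
python3 -c "
from h import *
print(cr(env.state()))"
```

```text
(array([-0.1745,  0.0211,  0.2172]), np.float64(0.001), array([-22.6,   0.3,  44.9]), array([ 0.24,  0.68, -0.63,  1.8 ,  0.52,  0.85, -0.46]))
```

Call:
play_rows(series=[[[0,2.5,-0.7],0],[[0,2.5,-0.7],0],[[0,2.5,-0.7],0],[[0,2.5,-0.7],0],[[0,2.5,-0.7],0],[[0,2.5,-0.7],0],[[0,2.5,-0.7],0],[[0,2.5,-0.7],0]])

```text
clock: 18.17
position: [0.5758, 0.0299, 0.225]
eef_rot: [0.639, 0.769, 0.002, 0.002]
contact_force: [-10.8, -2.7, 34.9]
gripper_width: 0.076
```

```bash
python3 -c "
from h import *
print(cr(env.state()), env.state()['gripper_width'])"
```

```text
(array([-0.1482,  0.0215,  0.225 ]), np.float64(0.0), array([-11.1,  -0.6,  34.9]), array([ 0.23,  0.7 , -0.64,  1.72,  0.52,  0.89, -0.44])) 0.07649484670648572
```

The 35–45 N upward force is the caddy pitching in the grip with its front edge wedged on the boards. I'll lift a few mm to unload it, then loosen the squeeze so it hangs level from the bar.

Call:
play_rows(series=[[[0,0,-2],0],[[0,0,-2],0],[[0,0,-2],0],[[0,0,-1],0],[[0,0,0],0]])

```text
clock: 18.58
position: [0.5751, 0.0286, 0.2257]
eef_rot: [0.639, 0.769, 0.0, 0.0]
contact_force: [0.5, -1.2, -4.5]
gripper_width: 0.07
```

```bash
python3 -c "
from h import *
print(cr(env.state()), env.state()['gripper_width'])"
```

```text
(array([-0.1491,  0.0204,  0.2257]), np.float64(-0.0), array([ 0.2, -1.3, -4.5]), array([ 0.24,  0.7 , -0.64,  1.72,  0.51,  0.89, -0.43])) 0.06986736581150729
```

Unloaded: the tool now carries only the weight. I'll loosen to let it level.

Call:
play_rows(series=[[[0,0,0],0],[[0,0,0],0],[[0,0,0],0],[[0,0,0],0],[[0,0,0],0],[[0,0,0],0],[[0,0,0],0],[[0,0,0],0]], squeeze=3)

```text
clock: 19.25
position: [0.5745, 0.0285, 0.226]
eef_rot: [0.639, 0.769, -0.0, -0.0]
contact_force: [-0.3, -0.4, -3.9]
gripper_width: 0.088
```

```bash
python3 - <<'E'
from h import *
print(cr(env.state()), env.state()['gripper_width'])
c=env.get_image("scene");b=env.get_image("side")
A=cv2.resize(c["img"][165:255,170:290],None,fx=3.33,fy=3.33,interpolation=cv2.INTER_CUBIC);B=cv2.resize(b["img"][150:240,230:350],None,fx=3.33,fy=3.33,interpolation=cv2.INTER_CUBIC)
save("p7.png",cv2.resize(np.vstack([A,B]),(800,1200))[:, :].copy()) if 0 else save("p7.png",cv2.resize(np.hstack([A,B]),(800,300)))
E
```

```text
(array([-0.1497,  0.0204,  0.226 ]), np.float64(-0.0), array([-0.3, -0.3, -3.9]), array([ 0.24,  0.7 , -0.64,  1.72,  0.51,  0.9 , -0.43])) 0.08832209072133392
```

View pics/p7.png

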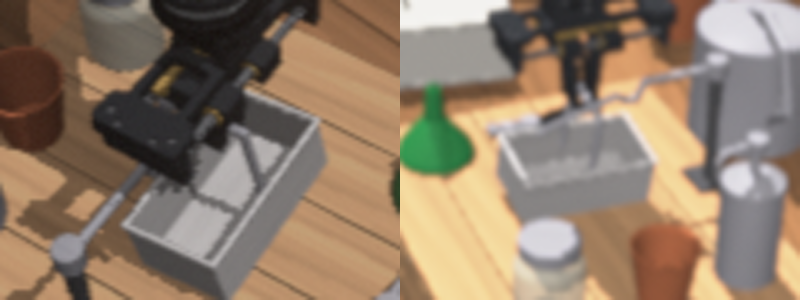

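The picture shows the caddy level again and clear of the boards, with the hook arm straight through the handle beneath the bar. I've now used all 12 views, so further checks will be numeric. Next I'll lower it onto the ramp and ride up with the light, pivoting grip.

Call:
play_rows(series=[[[0,0,1.5],0],[[0,0,1.5],0],[[0,0,1.5],0],[[0,0,1],0],[[0,0,0],0],[[0,0,0],0]])

```text
clock: 19.85
position: [0.5748, 0.0288, 0.2208]
eef_rot: [0.639, 0.769, 0.0, 0.0]
contact_force: [0.6, 0.4, -0.5]
gripper_width: 0.087
```

Call:
play_rows(series=[[[0,2,-0.55],0],[[0,2,-0.55],0],[[0,2,-0.55],0],[[0,2,-0.55],0],[[0,2,-0.55],0],[[0,2,-0.55],0],[[0,2,-0.55],0],[[0,2,-0.55],0]])

```text
clock: 20.52
position: [0.5907, 0.0316, 0.2251]
eef_rot: [0.639, 0.769, 0.0, 0.0]
contact_force: [-2.5, -0.4, -1.4]
gripper_width: 0.099
```

```bash
python3 -c "
from h import *
print(cr(env.state()), env.state()['gripper_width'])"
```

```text
(array([-0.1332,  0.0205,  0.2251]), np.float64(-0.0), array([-2.6,  0.1, -1.4]), array([ 0.22,  0.72, -0.63,  1.67,  0.51,  0.92, -0.42])) 0.09931183823459726
```

Call:
play_rows(series=[[[0,2,-0.55],0],[[0,2,-0.55],0],[[0,2,-0.55],0],[[0,2,-0.55],0],[[0,2,-0.55],0],[[0,2,-0.55],0],[[0,2,-0.55],0],[[0,2,-0.4],0]])

```text
clock: 21.18
position: [0.6062, 0.0346, 0.2293]
eef_rot: [0.639, 0.769, -0.0, -0.0]
contact_force: [-3.5, 0.4, -1.3]
gripper_width: 0.107
```

```bash
python3 -c "
from h import *
print(cr(env.state()), env.state()['gripper_width'])"
```

```text
(array([-0.1174,  0.0205,  0.2293]), np.float64(0.0), array([-3.3,  1. , -1.3]), array([ 0.21,  0.74, -0.63,  1.62,  0.51,  0.96, -0.41])) 0.10660457495807295
```

Call:
play_rows(series=[[[0,2,0],0],[[0,2,0.8],0],[[0,2,1.6],0],[[0,2,1.6],0],[[0,2,1.6],0],[[0,2,1.2],0],[[0,2,0.5],0],[[0,0,0],0]])

```text
clock: 21.85
position: [0.62, 0.0373, 0.2217]
eef_rot: [0.639, 0.769, -0.0, -0.0]
contact_force: [0.9, -0.7, -0.3]
gripper_width: 0.089
```

```bash
python3 -c "
from h import *
print(cr(env.state()), env.state()['gripper_width'])"
```

```text
(array([-0.1034,  0.0206,  0.2217]), np.float64(0.0), array([ 0.8, -0.8, -0.3]), array([ 0.2 ,  0.76, -0.63,  1.58,  0.51,  0.97, -0.4 ])) 0.08882314468131543
```

The bar should be in the notch, with no load on the tool. I'll open a little, let it settle and measure the caddy in both views.

Call:
play_rows(series=[[[0,0,0],0],[[0,0,0],0],[[0,0,0],0],[[0,0,0],0],[[0,0,0],0],[[0,0,0],0],[[0,0,0],0],[[0,0,0],0]], hand=0.35)

```text
clock: 22.52
position: [0.6199, 0.0371, 0.222]
eef_rot: [0.639, 0.769, -0.0, 0.0]
contact_force: [-0.4, 0.1, 0.1]
gripper_width: 0.348
```

Call:
play_rows(series=[[[0,0,-8],0],[[0,0,-15],0],[[0,0,-30],0],[[0,0,-40],0],[[0,0,-40],0],[[0,0,-20],0],[[0,0,0],0],[[0,0,0],0]])

```text
clock: 23.18
position: [0.6203, 0.0375, 0.3767]
eef_rot: [0.639, 0.769, 0.001, 0.001]
contact_force: [-0.4, 0.4, -0.6]
gripper_width: 0.345
```

Call:
play_rows(series=[[[-10,-36,0],0],[[-10,-36,0],0],[[-10,-36,0],0],[[-10,-36,0],0],[[-10,-36,0],0],[[0,0,0],0],[[0,0,0],0],[[0,0,0],0]])

```text
clock: 23.85
position: [0.4525, -0.0451, 0.3746]
eef_rot: [0.639, 0.769, 0.0, -0.0]
contact_force: [0.5, -0.4, 0.2]
gripper_width: 0.347
```

```bash
python3 - <<'E'
from h import *
import pickle
c=env.get_image("scene");b=env.get_image("side");pickle.dump((c,b),open("c8.pkl","wb"))
# predicted rim + bar corners for hanging caddy, vs lightness-gradient: rim lines are bright grey
Mi=M.T
def W(x,y,z): return Mi@np.array([x,y,z])+P
for n,i in(("scene",c),("side",b)):
    hsv=cv2.cvtColor(i["img"],cv2.COLOR_RGB2HSV)
    m=((hsv[:,:,1]<45)&(hsv[:,:,2]>70)).astype(np.uint8)
    q=proj(i,W(-.101,0,.135));nl,l,st,ce=cv2.connectedComponentsWithStats(m)
    u,v=map(int,q); ids=np.unique(l[v-25:v+25,u-25:u+25]); k=max((k for k in ids if k),key=lambda k:st[k][4])
    cn=max(cv2.findContours((l==k).astype(np.uint8),0,1)[0],key=cv2.contourArea)
    print(n,st[k],"hull",cv2.approxPolyDP(cv2.convexHull(cn),2,True)[:,0].tolist())
    for nm,dz in(("base",0),("rim",.055)):
        print(nm,[np.round(proj(i,W(-.101+sx*.075,sy*.042,.109+dz))).astype(int).tolist() for sx,sy in((-1,-1),(-1,1),(1,1),(1,-1))])
    print("bar",[np.round(proj(i,W(-.101,y,.234))).astype(int).tolist() for y in(-.037,.037)])
E
```

```text
scene [ 185  190   67   78 2335] hull [[243, 190], [251, 215], [250, 226], [217, 267], [190, 247], [185, 239], [207, 205]]
base [[225, 214], [250, 227], [218, 270], [192, 254]]
rim [[223, 202], [250, 215], [216, 259], [188, 244]]
bar [[205, 207], [230, 220]]
side [ 256  129  100  108 4102] hull [[327, 129], [355, 158], [354, 185], [341, 233], [330, 236], [266, 232], [256, 188], [320, 129]]
base [[283, 217], [274, 204], [311, 196], [321, 208]]
rim [[283, 204], [274, 192], [312, 184], [322, 195]]
bar [[303, 182], [294, 172]]
```

The caddy's outline matches the predicted hanging pose to within 1–3 px. I'll wait for the swing to die, then check that it is still and that the other objects haven't moved.

Call:
play_rows(series=[[[0,-20,0],0],[[0,-20,0],0],[[0,0,0],0],[[0,0,0],0],[[0,0,0],0],[[0,0,0],0],[[0,0,0],0],[[0,0,0],0]])

```text
clock: 24.62
position: [0.4135, -0.0522, 0.3749]
eef_rot: [0.639, 0.77, 0.0, -0.0]
contact_force: [0.5, -1.0, -0.0]
gripper_width: 0.352
```

Call:
play_rows(series=[[[0,0,0],0],[[0,0,0],0],[[0,0,0],0],[[0,0,0],0],[[0,0,0],0],[[0,0,0],0],[[0,0,0],0],[[0,0,0],0]])

```text
clock: 25.28
position: [0.4128, -0.0525, 0.375]
eef_rot: [0.639, 0.769, -0.0, 0.0]
contact_force: [0.1, 0.2, 0.4]
gripper_width: 0.351
```

Call:
play_rows(series=[[[0,0,0],0],[[0,0,0],0],[[0,0,0],0],[[0,0,0],0],[[0,0,0],0],[[0,0,0],0],[[0,0,0],0],[[0,0,0],0]])

```text
clock: 25.95
position: [0.4128, -0.0525, 0.3749]
eef_rot: [0.639, 0.769, -0.0, 0.0]
contact_force: [0.4, -0.4, 0.1]
gripper_width: 0.349
```

Call:
play_rows(series=[[[0,0,0],0],[[0,0,0],0],[[0,0,0],0],[[0,0,0],0],[[0,0,0],0],[[0,0,0],0],[[0,0,0],0],[[0,0,0],0]])

```text
clock: 26.62
position: [0.4128, -0.0525, 0.375]
eef_rot: [0.639, 0.769, -0.0, 0.0]
contact_force: [0.1, 0.2, 0.3]
gripper_width: 0.349
```

```bash
python3 - <<'E'
from h import *
import pickle
a0,b0=pickle.load(open("c0.pkl","rb"))
W=lambda x,y,z: M.T@np.array([x,y,z])+P
i=None;prev=None
for r in range(6):
    i=env.get_image("scene");hsv=cv2.cvtColor(i["img"],cv2.COLOR_RGB2HSV)
    roi=i["img"][180:280,170:270].astype(int)
    if prev is not None: print("diff",np.abs(roi-prev).max(),(np.abs(roi-prev).max(2)>12).sum())
    prev=roi
m=((hsv[:,:,1]<45)&(hsv[:,:,2]>70)).astype(np.uint8)
nl,l,st,ce=cv2.connectedComponentsWithStats(m);u,v=map(int,proj(i,W(-.101,0,.135)))
k=max((k for k in np.unique(l[v-25:v+25,u-25:u+25]) if k),key=lambda k:st[k][4])
cn=max(cv2.findContours((l==k).astype(np.uint8),0,1)[0],key=cv2.contourArea)
print("hull",cv2.approxPolyDP(cv2.convexHull(cn),1.5,True)[:,0].tolist())
print("standing base FL",proj(i,W(-.026,.042,.1)),"hang",proj(i,W(-.026,.042,.109)))
b=env.get_image("side")
g=lambda im:cv2.cvtColor(im["img"],cv2.COLOR_RGB2GRAY)
def shift(x,y,n,p,q,r):
    u,v=map(int,p); t=g(x)[v-r:v+r,u-r:u+r]; s=g(y)[v-r-8:v+r+8,u-r-8:u+r+8]; o=cv2.minMaxLoc(cv2.matchTemplate(s,t,5)); print(n,"shift",o[3][0]-8,o[3][1]-8,round(o[1],3))
for n,p in(("disp",(150,215)),("jar",(205,162)),("pot",(177,192)),("funnel",(306,222)),("pliers",(284,262))): shift(a0,i,n,p,0,13)
for n,p in(("dispS",(334,218)),("jarS",(275,235)),("potS",(310,230)),("funnelS",(240,190))): shift(b0,b,n,p,0,11)
s=env.state();print(s["clock"],s["contact_force"].round(1))
E
```

```text
diff 33 7
diff 31 3
diff 30 2
diff 17 2
diff 6 0
hull [[243, 190], [251, 215], [250, 226], [217, 267], [190, 247], [185, 239], [207, 205]]
standing base FL (np.float64(218.42057676558997), np.float64(271.33240331004026)) hang (np.float64(218.07426229387016), np.float64(269.69677714293186))
disp shift 0 0 1.0
jar shift -3 -8 0.545
pot shift 0 0 0.999
funnel shift 0 0 0.998
pliers shift 0 0 1.0
dispS shift 0 0 0.969
jarS shift 0 -1 0.647
potS shift 0 0 0.989
funnelS shift 0 0 0.958
26.9667 [-0.8 -0.1  0.5]
```

The other objects are unmoved, apart from the jar, whose match is spoiled by occlusion and background. I'll check the caddy's level in the side view and the jar by its lower half.

```bash
python3 - <<'E'
from h import *
import pickle
a0,b0=pickle.load(open("c0.pkl","rb"))
W=lambda x,y,z: M.T@np.array([x,y,z])+P
b=env.get_image("side");sat=cv2.cvtColor(b["img"],cv2.COLOR_RGB2HSV)[:,:,1].astype(int);val=b["img"].max(2)
for dx in(-.05,-.025,0,.025,.05,.065):
    ub,vb=proj(b,W(-.101+dx,-.042,.109));ur,vr=proj(b,W(-.101+dx,-.042,.164));u=int(round(ub))
    col=sat[:,u]; v=int(round((vb+vr)/2)); 
    lo=next(y for y in range(v,v+30) if col[y]>60); hi=v-8+int(np.argmax(val[v-8-0:v+1,u])) 
    top=int(vr)-5+int(np.argmax(val[int(vr)-5:int(vr)+6,u]))
    print(u,"pred rim/base",round(vr,1),round(vb,1),"seen brightest near rim",top,"base end",lo)
g=lambda im:cv2.cvtColor(im["img"],cv2.COLOR_RGB2GRAY)
t=g(b0)[235:252,264:286];s=g(b)[227:260,256:294];o=cv2.minMaxLoc(cv2.matchTemplate(s,t,5));print("jar",o[3][0]-8,o[3][1]-8,o[1])
i=env.get_image("scene");im=cv2.cvtColor(i["img"],cv2.COLOR_RGB2GRAY).astype(int)
print(env.state()["clock"])
# arm ahead of bar & crest in scene: bar ends
for y in(-.037,.037):print("bar",proj(i,W(-.101,y,.234)),"crest",proj(i,W(-.117,y,.242)),"standing",proj(i,W(-.15,y,.234)))
E
```

```text
290 pred rim/base 202.6 215.3 seen brightest near rim 202 base end 216
296 pred rim/base 201.1 213.8 seen brightest near rim 200 base end 215
302 pred rim/base 199.7 212.3 seen brightest near rim 200 base end 213
308 pred rim/base 198.3 210.9 seen brightest near rim 198 base end 212
315 pred rim/base 196.9 209.5 seen brightest near rim 191 base end 211
318 pred rim/base 196.0 208.6 seen brightest near rim 192 base end 210
jar 0 0 0.9203938245773315
27.0667
bar (np.float64(204.51706126424955), np.float64(206.98611836987192)) crest (np.float64(208.025408124575), np.float64(200.52238437177166)) standing (np.float64(216.2389319672065), np.float64(193.3449546494521))
bar (np.float64(229.53362812837725), np.float64(220.1311174296962)) crest (np.float64(233.08601163036045), np.float64(213.4873376211441)) standing (np.float64(240.92770376672073), np.float64(205.84439625672405))
```

The side view agrees with the predicted level hanging pose to within about 1.5 px along the base, and the jar hasn't moved. I'll wait a little longer and hand in.

Call:
play_rows(series=[[[0,0,0],0],[[0,0,0],0],[[0,0,0],0],[[0,0,0],0],[[0,0,0],0],[[0,0,0],0],[[0,0,0],0],[[0,0,0],0]])

```text
clock: 27.73
position: [0.4128, -0.0525, 0.375]
eef_rot: [0.639, 0.769, -0.0, 0.0]
contact_force: [-0.0, -0.9, 0.1]
gripper_width: 0.35
```

Call:
play_rows(series=[[[0,0,0],0],[[0,0,0],0],[[0,0,0],0],[[0,0,0],0],[[0,0,0],0],[[0,0,0],0],[[0,0,0],0],[[0,0,0],0]])

```text
clock: 28.4
position: [0.4128, -0.0525, 0.375]
eef_rot: [0.639, 0.769, -0.0, 0.0]
contact_force: [-0.5, -0.5, -0.5]
gripper_width: 0.35
```

```bash
python3 -c "
from station import env
print(env.close_job())"
```

```text
the job is handed in; nothing more can be done
None
```

The hook is straight out at its stop and the caddy hangs level by its handle in the notch. I handed the job in at 28.4 s; no verdict was reported.

**What I did:** I swung the hook with closed fingers until it met a firm stop (15 N). Pushing the handle bar from behind tipped the caddy forward, because the boards grip more than I assumed, so I backed off and it settled flat. I then gripped the bar beside the hook arm and slid the caddy from there.

**What went wrong on the way:**
- **Wedging:** the caddy pitched again in the first, tight grip and its front edge wedged on the boards (about 45 N up, 50 N in all, at the wrist). That was on the fingers and below the 120 N wrist limit.
- **Brief lift:** I freed it by lifting the bar to about 7 mm above the ramp, which put the base at an estimated 16 mm above the boards. With a light 3 N grip it hung level; I lowered it onto the ramp, rode it over the crest into the notch and let go.

**Last checks:**
- **Caddy pose:** its rim and base match the predicted hanging pose to about 1.5 px in the side view, except for two rim readings near the front that were 4–6 px off. In the scene view one front base corner was 3 px off. I took these as mask or edge-finding errors because the base line agreed.
- **Stillness:** the last camera frames were practically identical, and I waited another 1.3 s before handing in.
- **Other objects:** the dispenser, pot, funnel and pliers show no shift. The jar's first match was spoiled by occlusion; a match on its lower half showed no shift (score 0.92).
- **Final picture:** I did not view one, as all 12 views were used, so the final state rests on these numeric checks.

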